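Find the stamped carton and push it to the dispatch stop

ROBOT

A 6-joint arm with a two-finger parallel gripper is mounted at the origin on the work surface; the furniture and walls round the work are solid. World frame = base frame: x ahead of the robot, y to its left, z up, the work surface at z = 0. Lengths are in m, angles in rad, forces in N, time in s.
With the tool pointing down it reaches from about 0.275 to 0.825 m from the base axis. Payload 4.9 kg.
Tool frame: the origin (TCP) lies between the finger pads; the fingertips stand 22 mm ahead of it and the grasp point (between the pads) lies 3 mm ahead of it (tip_reach is the distance from the TCP to the fingertips, in m); z points along the fingers, y is the line along which they close (so a half turn about z gives the same grasp; the last joint's range is limited). The gripper opens to 85 mm and grips with 20 to 120 N. Pads are 22 mm wide; open, the fingers measure 114 mm over their backs; the gripper's body (76 mm by 85 mm) begins 54 mm behind the grasp point. The pads swing forward as they close: fully open they stand 13 mm farther back than shut.
Start: joints at [-1.334, 0.326, -0.193, 1.052, 0, 1.437], TCP at [0.199, -0.513, 0.253] pointing down, gripper open.
Joint ranges: [-2.65, 2.65], [-0.97, 1.79], [-1.3, 1.35], [-1.93, 2.1], [-1.47, 1.37], [-3.14, 3.14]. Speed limits (rad/s): [2.57, 2.57, 3.14, 3.14, 3.14, 3.14].

INTERFACE

Orientations are given as [roll, pitch, yaw] about the fixed x, y, z axes, in that order (R = Rz(yaw) Ry(pitch) Rx(roll)).
In Python, from workcell import * gives the robot as it stands. The module is installed in compiled form; this text tells all that it offers.
- The arm moves only by the tool play_rows, never from a script. Its argument "commands" is text: rows parted by semicolons, each of 4 numbers parted by spaces: the shift along the tool's x, y, z scaled (see below), then the turn about the tool's z scaled (see below). A call has 1 to 5 rows; each row is the pose to reach, as a shift and turn from the pose commanded when the call began, along the tool's axes at that moment, turning the shorter way round; what a row does not reach only later rows make up. The controller multiplies each number of a shift by 0.5 m and each number of a turn by pi rad. A row lasts 1/12 s, in which the tool goes at most 41.7 mm and 7.16 degrees, less where a joint would pass 70% of its speed; a pose out of reach is approached as far as the arm can. A call with a number of a shift or a turn outside -1 to 1 is refused whole. A call with a gripper value outside its range is refused whole. "grip" is the opening, from -1 (shut) to 1 (fully open), set as the call begins (left out, the last holds). The fingers move at their own pace and stop on an object; the grip force is fixed at half the most. Time passes only in rows, so rows that repeat a pose let the fingers close. It gives the time, the measured TCP pose, the force, the opening and the grip force at its end, in the units of the state.
- observe(): the state, without advancing time (a new reading comes with each control period).
- read_camera(name): name is "scene" or "side" or "wrist"; returns (picture, depth): 384x512x3 uint8, red, green, blue; 384x512 float32, m along the optical axis (not along the pixel's ray), 0 where there is no reading.
- calibration(name): a dict with "fovy" (degrees; the focal length in pixels is half the picture's height over the tangent of half this angle, whatever the lens; pixels are square), "cx", "cy" (the principal point, pixels), "camera_from_world" (4x4, takes a point from world to camera coordinates). Camera axes: x right, y down, z forward; pixel columns grow to the right and rows downward; lengths in m; the calibration is good to about 2 mm. A picture is of the moment at which its call begins: read the wrist's pose just before it. calibration takes no time and is no camera call; for the wrist camera it gives the pose at the moment of the call.
- job_done(): hands the job in; it is judged then, once.
Trained networks look in the newest picture that a camera, given by its name, has taken for a name from the list of things; names that differ only in an ending like _2 or _b are one class to them, and where a whole thing is asked for, a point or a joint stands for the part that bears it (a point fixed in the world has none). Each returns a list of dicts, best first, with "score" (0 to 1); they miss things now and then, are a little off and sometimes report something else, mostly with a low value. They report only what shows in the picture. A call takes as long as a camera call.
- trace(camera, query): "pixels" (384x512 bool, what is visible of it) and "extent" ([centre column, centre row, width, height] in pixels, round what is visible of it).
The state is a dict: "time_s": time; "joint_pos": joint angles; "joint_vel": joint speeds; "tau": joint torques, N m; "position": TCP position; "tool_rot": TCP orientation; "contact_force": force on the tool from outside, world axes, zero at the start; "moment": the same for the moment, N m; "gripper_width": opening from 0.0 (shut) to 1.0 (fully open); "gripper_force": force on a finger pad.
Only numpy, scipy, OpenCV 4.12 (cv2) and the standard library are available. Lean on these libraries where they do the work, as an engineer would, in place of code of your own. Each camera call takes 0.05 s, during which the arm holds its last target. There are 200 camera calls.

TASK

One of the two orange-and-black cartons has a ring-and-cross stamp on its underside. Tip the left carton over backwards, away from the robot, onto its broad side so that its underside shows, then tip the right one over in the same way. Push the stamped carton, lying as it is, along the bench until its lid end is squarely up against the dispatch stop, the aluminium rail across the back of the bench, and leave the other carton where it fell; only push with the fingers, never lift a carton, and leave the other things on the bench alone.

Things in the scene. Friction and masses are not known exactly. Their poses are not given: they have to be found in the camera images.
- carton_a: one of two identical closed cartons, orange lid on a black body, 0.25 to 0.5 kg, standing free. Upright: 114 mm wide (x axis), 63 deep (y axis, pointing away from the robot within 0.25 rad), 144 high (z axis; lid above 85). Origin: centre of the underside. Either may stand left or right
- carton_b: one of two identical closed cartons, orange lid on a black body, 0.25 to 0.5 kg, standing free. Upright: 114 mm wide (x axis), 63 deep (y axis, pointing away from the robot within 0.25 rad), 144 high (z axis; lid above 85). Origin: centre of the underside. Either may stand left or right
- stamp (a point): the stamp, a pale ring 54 mm across with a cross in it, in the middle of the underside of the stamped carton and hidden until that carton is tipped; the point coincides with that carton's origin
- top_a (a point): centre of carton_a's lid top, 144 mm along its z axis from the origin: the end that meets the stop
- top_b (a point): the same on carton_b
- middle_a (a point): centre of carton_a, 72 mm along its z axis from its origin. Pushed away from the robot near its top, the carton tips over its far lower edge, falls by itself past about 24 degrees and lies 63 mm high on its far broad face (y axis down), underside facing the robot, origin 45 to 65 mm from where it was
- middle_b (a point): the same on carton_b
- dispatch_stop: the dispatch stop: straight aluminium angle rail fixed to the bench, 640 mm long (its y axis), 32 mm high. Origin: middle of the length, at the foot of the front face that looks to the robot; x axis points away from the robot, square to that face
- bush: flanged brass bush, 54 mm across, 44 high, loose, stands between the cartons
- chock: softwood chock 35 x 45 x 55 mm high, loose, stands between the cartons farther back
- tape: roll of tape lying flat, 104 mm across, 25 high, loose, far left
- mug: black and white mug 82 mm across, 97 high, handle to 114, loose, far right

How it is judged:
On the way, in this order (a step that is already met when the one before it is completed fails the run):
1. the left carton lies tipped away from the robot while the right one still stands (((world y of carton_a above 0 m and angle between carton_a's own y axis and vertical above 2.9 rad and linear speed of carton_a below 0.03 m/s and angle between carton_b's own z axis and vertical below 0.1 rad) or (world y of carton_b above 0 m and angle between carton_b's own y axis and vertical above 2.9 rad and linear speed of carton_b below 0.03 m/s and angle between carton_a's own z axis and vertical below 0.1 rad))), for 0.2 s.
2. both cartons lie tipped away from the robot (angle between each of carton_a, carton_b's own y axis and vertical above 2.9 rad and linear speed of each of carton_a, carton_b below 0.03 m/s), for 0.2 s.
At the end, for the whole second after the job is handed in: Both cartons lie on the broad side that was turned away from the robot; the stamped one has its lid end within 6 mm of the front face of the dispatch stop, square to it within 0.09 rad; the other's origin is within 90 mm of its start (tipping alone shifts it 45 to 65 mm); both are at rest (angle between each of carton_a, carton_b's own y axis and vertical above 2.9 rad and x of top_a in the frame of dispatch_stop between -0.006 and 0.003 m and y of top_a in the frame of dispatch_stop between -0.32 and 0.32 m and angle between the z axis of carton_a and the x axis of dispatch_stop, either way round below 0.09 rad and distance of carton_b from where it was at the start of the episode below 0.09 m and linear speed of each of carton_a, carton_b below 0.01 m/s); the robot touches nothing.
It fails at once if a carton is lifted (its centre over 110 mm above the bench; tipping raises it to 80) (height (world z) of any of middle_a, middle_b above 0.11 m).
It fails at once if a carton lying down is lifted off the bench ((angle between carton_a's own y axis and vertical above 2.9 rad and height (world z) of middle_a above 0.05 m) or (angle between carton_b's own y axis and vertical above 2.9 rad and height (world z) of middle_b above 0.05 m)).
It fails at once if the unstamped carton is pushed away from where it was tipped (distance of carton_b from where it was at the start of the episode above 0.1 m).
It fails at once if a bystander is moved more than 20 mm (distance of any of bush, chock, tape, mug from where it was at the start of the episode above 0.02 m).
It also fails if it takes over 72 s, if anything falls off the work surface, if the arm or the gripper's body presses on something with over 40 N, if the wrist force passes 120 N, or if a joint passes its speed limit or range.

## Working session

There is one attempt and no reset: what is moved stays moved. The work goes in short steps, Python scripts to look and compute and a tool call to move; the robot and the scene stay as the last step left them, time stands still between calls to the robot, and variables do not carry over. Pictures are saved under pics/ and viewed, at most 10 in all, crops included, and the job is handed in when it is done.

Besides the shell and the picture viewer there is one more tool, called as a command line: name --argument value ..., lists and objects as JSON in quotes. play_rows: Moves the arm, as the interface text tells. Its arguments: {"type":"object","properties":{"commands":{"type":"string"},"grip":{"type":"number"}},"required":["commands"]}

```bash
mkdir -p pics; cat > h.py <<'E'
from workcell import *
import numpy as np, cv2
def cloud(cam, depth):
    c=calibration(cam); h,w=depth.shape
    f=h/2/np.tan(np.radians(c["fovy"])/2)
    u,v=np.meshgrid(np.arange(w),np.arange(h))
    P=np.stack([(u-c["cx"])/f*depth,(v-c["cy"])/f*depth,depth,np.ones_like(depth)],-1)
    T=np.linalg.inv(np.array(c["camera_from_world"]))
    return (P@T.T)[...,:3]
def save(n,p): cv2.imwrite("pics/%s.png"%n,cv2.cvtColor(p,cv2.COLOR_RGB2BGR))
def rect(xy):
    r=cv2.minAreaRect(xy.astype(np.float32)*1000); return np.round(cv2.boxPoints(r),0).tolist(), np.round(r[0],0),np.round(r[1],0),round(r[2],1)
E
python3 - <<'E'
from h import *
s=observe(); print(s["time_s"],s["position"],s["tool_rot"])
ims=[]
for cam in ["scene","side"]:
    p,d=read_camera(cam); ims.append(p); W=cloud(cam,d)
    np.savez(cam+".npz",p=p,d=d,W=W)
    for q in ["carton_a","dispatch_stop","bush","chock","tape","mug"]:
        for t in trace(cam,q):
            if t["score"]<.3: continue
            m=t["pixels"]&(d>0); X=W[m]
            print(cam,q,round(t["score"],2),np.round(t["extent"]),np.round(np.percentile(X,[2,50,98],axis=0),3).tolist())
            if q=="carton_a":
                z=X[:,2]; T=X[z>.138]; print("  top",len(T),rect(T[:,:2]) if len(T)>5 else "")
save("a",cv2.resize(np.vstack(ims),(0,0),fx=.78,fy=.78))
E
```

```text
0.0 [ 0.19917835 -0.5120715   0.25249489] [-3.13984918e+00 -2.60536044e-04  3.70815945e-01]
scene carton_a 0.79 [321. 194.  33.  51.] [[0.417, -0.26, 0.005], [0.433, -0.159, 0.09], [0.478, -0.148, 0.144]]
  top 257 ([[412.0, -152.0], [427.0, -269.0], [492.0, -261.0], [477.0, -144.0]], array([ 452., -206.]), array([ 65., 118.]), 7.3)
scene carton_a 0.76 [239. 252.  44.  65.] [[0.401, 0.198, 0.012], [0.409, 0.278, 0.099], [0.463, 0.306, 0.145]]
  top 572 ([[400.0, 193.0], [465.0, 192.0], [468.0, 306.0], [403.0, 308.0]], array([434., 250.]), array([114.,  65.]), 88.6)
scene dispatch_stop 0.85 [224. 216. 127.  70.] [[0.664, -0.302, 0.0], [0.668, 0.095, 0.018], [0.674, 0.314, 0.033]]
scene bush 0.71 [151. 283.  42.  32.] [[0.518, 0.396, 0.0], [0.56, 0.446, 0.02], [0.614, 0.491, 0.026]]
scene bush 0.67 [301. 232.  13.  19.] [[0.384, -0.02, 0.003], [0.399, 0.007, 0.025], [0.423, 0.021, 0.045]]
scene chock 0.62 [250. 211.  15.  15.] [[0.583, -0.018, 0.011], [0.599, 0.005, 0.042], [0.627, 0.026, 0.057]]
scene chock 0.36 [321. 194.  34.  60.] [[0.417, -0.261, 0.005], [0.433, -0.159, 0.09], [0.
[... 683 characters left out ...]
-205.]), array([ 63., 119.]), 6.5)
side carton_a 0.49 [291. 210.  10.  15.] [[0.388, -0.018, 0.005], [0.406, 0.01, 0.026], [0.43, 0.02, 0.048]]
  top 0 
side dispatch_stop 0.98 [222. 208.  60. 100.] [[0.665, -0.302, -0.002], [0.669, 0.064, 0.012], [0.697, 0.315, 0.035]]
side bush 0.53 [290. 211.  16.  15.] [[0.384, -0.017, 0.002], [0.405, 0.01, 0.021], [0.429, 0.021, 0.048]]
side chock 0.75 [242. 201.  13.  11.] [[0.585, -0.02, 0.007], [0.605, 0.01, 0.041], [0.633, 0.026, 0.058]]
side tape 0.97 [211. 291.  30.  34.] [[0.519, 0.393, -0.001], [0.569, 0.448, 0.022], [0.616, 0.492, 0.028]]
side mug 0.87 [289. 144.  18.  21.] [[0.489, -0.487, 0.019], [0.531, -0.42, 0.071], [0.563, -0.402, 0.097]]
```

View pics/a.png

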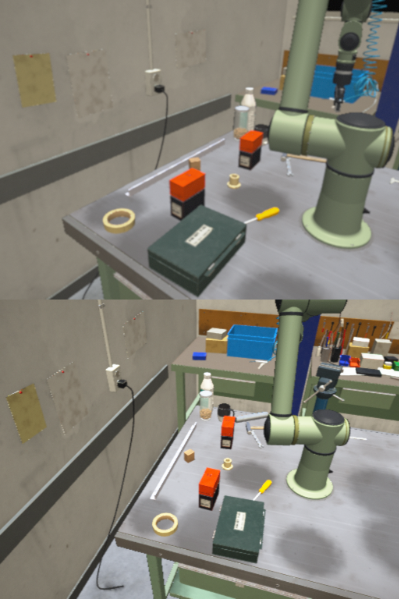

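The picture shows both cartons upright: the left one at about (187,195) and the right one at about (250,150) in the upper view. The bush and chock stand between them, and the rail is behind. There is also a green case near the left carton, so I'll check its clearance and fit the rail face.

```bash
python3 - <<'E'
from h import *
for cam in ["scene","side"]:
    Z=np.load(cam+".npz"); W=Z["W"]; d=Z["d"]; X=W[d>0]
    b=(X[:,0]>.64)&(X[:,0]<.72)&(X[:,2]>.008)&(X[:,2]<.026)&(abs(X[:,1])<.31); R=X[b]
    ys=np.arange(-.3,.31,.06); xs=[np.median(R[abs(R[:,1]-y)<.02][:,0]) if (abs(R[:,1]-y)<.02).sum()>3 else np.nan for y in ys]
    print(cam,np.round(xs,4))
    # occupancy z max map 
    x0,y0=.2,-.5
    for x in np.arange(.22,.70,.03):
        row=[]
        for y in np.arange(.54,-.55,-.04):
            m=(abs(X[:,0]-x)<.015)&(abs(X[:,1]-y)<.02)
            row.append("%4d"%(1000*np.percentile(X[m,2],98)) if m.sum()>2 else "   .")
        print("%.2f"%x,"".join(row))
E
```

```text
scene [0.6673 0.667  0.6684 0.6671 0.6681 0.6678 0.6676 0.667  0.6675 0.6669
 0.6677]
0.22    1  73  74  74  74  73  74  74   2  17 306 362 445 569 676   1   2   2   2   1   1   2  83 680 664 632 617 333
0.25    1  74  74  74  74  74  73  74   .  16   1 330 341 501 666 679   1   2   2   7   3   1   1   5  20 672 678   .
0.28    1  73  73  74  74  74  74  73   .   1   1   1   2   2   2   3   1   1   1   6   7   5   1  18  20   3   .   .
0.31    1  73  74  74  74  74  74  74   .   2   2   1   1   2   2   2   1   1   2   2   3   7   6  18  14   .   .   .
0.34    1  73  74  74  74  74  74  73   .   2   1   2   1   2   2   1   2   1   2   1   1   2  24  23   .   .   .   .
0.37    1   1   .   .  73  73  73  73   .   2   1   1   1   4   7   1   2   1   2   1   2   1  22  22   .   .   .   .
0.40    1   1   2   .   .   . 143 144 144 143   1   1   1  44  44   1   2 105 103   2   1   3   1   3   1   .   .   .
0.43    1   1   1   1   2   2 144 145 145 144   1   1   2  43  46   0   2 140 144 144 144   1   2   1   0   .   .   .
0.46    0   2   1   1   2   1 144 145 144 144   1   1   2   2   2   2 
[... 2146 characters left out ...]
 2   4  27  28   4   4   3   4   4   4   5   4   3   3   3   6   6   2   4   4   4   5   5   4  96 103  95   .
0.55    2  25  26  27  25   3   3   4   3   3   3   5   5   4   4   4   4   4   5   3   4   5   4   6  95  98  96   .
0.58    3  26  27  25  27   3   4   4   4   4   3   4   3  56  56   5   4   5   3   3   5   5   5   4  67  84   2   .
0.61    3   3  26  28   3   2   4   4   4   3   3   4   4  57  58   1   5   4   5   4   4   5   4 178 179 178 163 180
0.64    3   3   3   4   3   3   2   3   4   5   4   4   4  54  54   3   3   4   5   3   3   5   5 179 181 181 254 261
0.67    2   4   4   4   3   3  34  36  35  33  33  34  33  34  34  35  33  34  34  34  36  33  24 174 181 182 260 262
```

play_rows --commands "0.45 -0.21 0 0.118;0.45 -0.21 0 0.118;0.45 -0.21 0 0.118;0.45 -0.21 0 0.118;0.45 -0.21 0 0.118" --grip -0.2

```text
time_s: 1.12
position: [0.3388, -0.3667, 0.2534]
tool_rot: [3.141, -0.0, -0.002]
contact_force: [0.3, -0.1, 0.1]
gripper_width: 0.402
gripper_force: 0.0
```

play_rows --commands "0.04 -0.4 0 0;0.04 -0.4 0 0;0.04 -0.4 0 0;0.04 -0.4 0 0;0.04 -0.4 0 0"

```text
time_s: 1.53
position: [0.3574, -0.1653, 0.2533]
tool_rot: [-3.141, -0.0, 0.001]
contact_force: [1.7, -0.1, 0.1]
gripper_width: 0.402
gripper_force: 0.0
```

play_rows --commands "0 -0.41 0 0;0 -0.41 0 0;0 -0.41 0 0;0 -0.41 0 0;0 -0.41 0 0"

```text
time_s: 1.95
position: [0.3574, 0.0391, 0.2537]
tool_rot: [-3.141, -0.001, 0.0]
contact_force: [0.1, -0.0, 0.2]
gripper_width: 0.399
gripper_force: 0.0
```

play_rows --commands "0 -0.41 0 0;0 -0.41 0 0;0 -0.41 0 0;0 -0.41 0 0;0 -0.41 0 0"

```text
time_s: 2.37
position: [0.362, 0.0966, 0.2533]
tool_rot: [-3.11, 0.001, 0.039]
contact_force: [-0.3, -0.7, -0.2]
gripper_width: 0.4
gripper_force: 0.0
```

```bash
python3 -c "
from h import *
s=observe();print(s['joint_pos'],s['joint_vel'],s['position'],s['tool_rot'],s['contact_force'])"
```

```text
[ 0.03867909 -0.00732332 -0.59873565  0.97999594  0.03171659  3.1408136 ] [-0.00699364  0.02537454  0.02221377  0.00111579  0.0091164  -0.00165607] [0.361954   0.09659871 0.25327961] [-3.10987560e+00  5.87232903e-04  3.94577583e-02] [-0.30584738 -0.74587771 -0.18415888]
```

play_rows --commands "0 -0.2 0 0;0 -0.2 0 0;0 -0.2 0 0;0 -0.2 0 0;0 -0.2 0 0"

```text
time_s: 2.78
position: [0.3638, 0.1217, 0.2564]
tool_rot: [-3.077, 0.001, 0.082]
contact_force: [0.1, -0.6, -0.3]
gripper_width: 0.402
gripper_force: 0.0
```

play_rows --commands "0 0 0 -0.19;0 0 0 -0.19;0 0 0 -0.19;0 0 0 -0.19;0 0 0 -0.19"

```text
time_s: 3.2
position: [0.3635, 0.1219, 0.2564]
tool_rot: [-3.088, -0.035, 0.685]
contact_force: [0.3, -0.4, -0.0]
gripper_width: 0.401
gripper_force: 0.0
```

play_rows --commands "0 0 0 -0.19;0 0 0 -0.19;0 0 0 -0.19;0 0 0 -0.19;0 0 0 -0.19"

```text
time_s: 3.62
position: [0.3635, 0.1219, 0.2564]
tool_rot: [-3.117, -0.06, 1.282]
contact_force: [-0.5, 0.3, 0.3]
gripper_width: 0.399
gripper_force: 0.0
```

play_rows --commands "0 0 0 -0.19;0 0 0 -0.19;0 0 0 -0.19;0 0 0 -0.19;0 0 0 -0.19"

```text
time_s: 4.03
position: [0.3635, 0.1219, 0.2564]
tool_rot: [3.129, -0.063, 1.88]
contact_force: [-0.3, -0.0, -0.6]
gripper_width: 0.403
gripper_force: 0.0
```

play_rows --commands "0 0 0 -0.19;0 0 0 -0.19;0 0 0 -0.19;0 0 0 -0.19;0 0 0 -0.19"

```text
time_s: 4.45
position: [0.3635, 0.1219, 0.2564]
tool_rot: [3.095, -0.045, 2.477]
contact_force: [0.2, -0.2, 0.3]
gripper_width: 0.403
gripper_force: 0.0
```

```bash
cat > go.py <<'E'
import sys
from h import *
from scipy.spatial.transform import Rotation as Ro
s=observe(); R=Ro.from_euler("xyz",s["tool_rot"]).as_matrix(); p=np.array(s["position"])
yaw=np.arctan2(R[1,0],R[0,0]); print("t",round(s["time_s"],2),"p",p.round(4),"yaw",round(yaw,3),"z",R[:,2].round(3),"q",np.round(s["joint_pos"],2))
for a in sys.argv[1:]:
    x,y,z,w=map(float,a.split(","))
    d=np.array([x,y,z])-p; dw=(w-yaw+np.pi)%(2*np.pi)-np.pi
    print(a,(R.T@d/.5).round(3),round(-dw/np.pi,3),"rows",round(np.linalg.norm(d)/.0417,1))
E
python3 go.py .35,.25,.2,3.12 .35,.25,.135,3.12
```

```text
t 4.45 p [0.3635 0.1219 0.2564] yaw 2.477 z [-0.007  0.064 -0.998] q [ 0.08  0.   -0.58  0.99  0.06  0.75]
.35,.25,.2,3.12 [0.174 0.179 0.129] -0.205 rows 3.4
.35,.25,.135,3.12 [0.168 0.173 0.259] -0.205 rows 4.2
```

play_rows --commands "0.168 0.173 0.259 -0.205;0.168 0.173 0.259 -0.205;0.168 0.173 0.259 -0.205;0.168 0.173 0.259 -0.205;0.168 0.173 0.259 -0.205"

```text
time_s: 4.87
position: [0.3482, 0.2521, 0.1316]
tool_rot: [3.078, -0.013, 3.106]
contact_force: [-0.2, -0.9, 0.1]
gripper_width: 0.394
gripper_force: 0.0
```

```bash
python3 go.py .355,.25,.138,3.12 .40,.25,.138,3.12 .46,.25,.138,3.12
```

```text
t 4.87 p [0.3482 0.2521 0.1316] yaw 3.106 z [-0.011  0.064 -0.998] q [ 0.41  0.23 -0.69  0.64  0.06  0.45]
.355,.25,.138,3.12 [-0.013 -0.003 -0.013] -0.005 rows 0.2
.40,.25,.138,3.12 [-0.103  0.    -0.014] -0.005 rows 1.3
.46,.25,.138,3.12 [-0.223  0.005 -0.016] -0.005 rows 2.7
```

play_rows --commands "-0.04 0 -0.014 -0.005;-0.07 0 -0.014 -0.005;-0.085 0 -0.014 -0.005;-0.1 0 -0.014 -0.005;-0.115 0 -0.014 -0.005"

```text
time_s: 5.28
position: [0.4079, 0.2469, 0.1412]
tool_rot: [3.078, -0.01, 3.112]
contact_force: [-1.7, 0.2, 1.0]
gripper_width: 0.403
gripper_force: 0.6
```

play_rows --commands "-0.02 0 0 0;-0.04 0 0 0;-0.055 0 0 0;-0.07 0 0 0;-0.08 0 0 0"

```text
time_s: 5.7
position: [0.4493, 0.2463, 0.1412]
tool_rot: [3.077, -0.008, 3.112]
contact_force: [-0.5, -0.2, 0.2]
gripper_width: 0.402
gripper_force: 0.0
```

```bash
python3 - <<'E'
from h import *
p,d=read_camera("side"); W=cloud("side",d)
save("b",cv2.resize(p[120:330,150:400],(0,0),fx=2.4,fy=2.4))
print(observe()["position"],observe()["contact_force"])
E
```

```text
[0.44995012 0.24635736 0.14120512] [ 1.25570148 -0.15165512  0.32072749]
```

View pics/b.png

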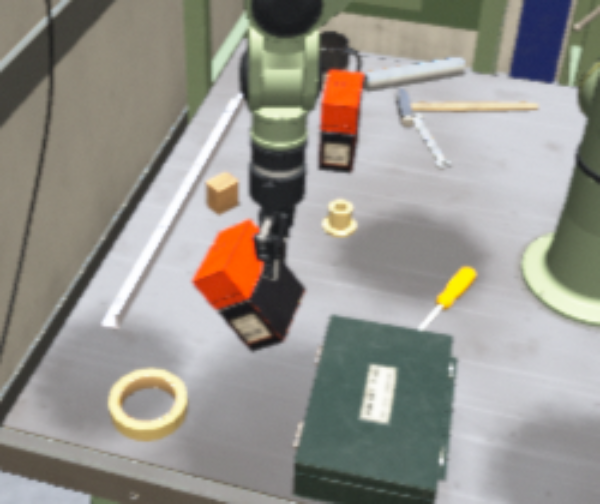

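The left carton (about (245,285)) is tilted past balance and falling away from the robot. I'll back off and let it land.

play_rows --commands "0 0 0 0;0.02 0 0 0;0.06 0 -0.05 0;0.1 0 -0.12 0;0.14 0 -0.2 0"

```text
time_s: 6.17
position: [0.3764, 0.2414, 0.2382]
tool_rot: [3.079, -0.014, 3.113]
contact_force: [0.1, 0.2, 0.1]
gripper_width: 0.4
gripper_force: 0.0
```

```bash
python3 - <<'E'
from h import *
p,d=read_camera("side"); p2,d2=read_camera("scene")
save("c",np.hstack([cv2.resize(q[120:320,150:360],(0,0),fx=1.85,fy=1.85) for q in (p,p2)]))
for cam,d in (("side",d),("scene",d2)):
    W=cloud(cam,d); 
    m=(d>0)&(W[...,2]>.05)&(W[...,2]<.075)&(W[...,0]>.41)&(W[...,0]<.66)&(W[...,1]>.1)&(W[...,1]<.36)
    print(cam,m.sum(),rect(W[m][:,:2]),np.median(W[m][:,2]))
E
python3 go.py .36,-.2,.25,1.8
```

```text
side 1045 ([[467.0, 190.0], [613.0, 185.0], [617.0, 303.0], [471.0, 308.0]], array([542., 246.]), array([118., 146.]), 88.1) 0.06263194767581937
scene 1287 ([[466.0, 189.0], [613.0, 185.0], [617.0, 301.0], [469.0, 306.0]], array([541., 245.]), array([117., 148.]), 88.3) 0.0619532622390796
t 6.27 p [0.3788 0.2429 0.2436] yaw 3.115 z [-0.001  0.067 -0.998] q [ 0.37  0.13 -0.48  0.94  0.06  0.39]
.36,-.2,.25,1.8 [ 0.014 -0.884 -0.072] 0.418 rows 10.6
```

View pics/c.png

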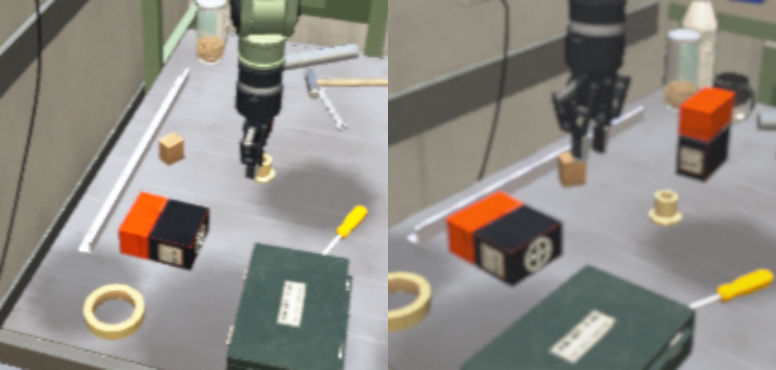

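The left carton is lying down and clearly shows the ring-and-cross stamp, at about (537,252) in the right-hand view. So the left one is carton_a, and next I tip the right one.

play_rows --commands "0 -0.41 -0.03 0;0 -0.41 -0.03 0;0 -0.41 -0.03 0;0 -0.41 -0.03 0;0 -0.41 -0.03 0"

```text
time_s: 6.68
position: [0.3724, 0.0355, 0.2402]
tool_rot: [3.077, -0.009, 3.114]
contact_force: [1.5, -0.5, 0.1]
gripper_width: 0.399
gripper_force: 0.0
```

play_rows --commands "0 -0.41 -0.03 0;0 -0.41 -0.03 0;0 -0.41 -0.03 0;0 -0.41 -0.03 0;0 -0.41 -0.03 0"

```text
time_s: 7.1
position: [0.3669, -0.1702, 0.242]
tool_rot: [3.077, -0.009, 3.112]
contact_force: [0.8, -0.2, 0.4]
gripper_width: 0.398
gripper_force: 0.0
```

```bash
python3 go.py .371,-.215,.25,3.26 .371,-.215,.138,3.26
```

```text
t 7.1 p [ 0.3669 -0.1702  0.242 ] yaw 3.112 z [-0.007  0.065 -0.998] q [-0.65  0.09 -0.52  1.    0.05 -0.62]
.371,-.215,.25,3.26 [-0.011 -0.088 -0.022] -0.047 rows 1.1
.371,-.215,.138,3.26 [-0.013 -0.103  0.202] -0.047 rows 2.7
```

play_rows --commands "-0.011 -0.088 0 -0.047;-0.011 -0.09 0.05 -0.047;-0.013 -0.103 0.202 -0.047;-0.013 -0.103 0.202 -0.047;-0.013 -0.103 0.202 -0.047"

```text
time_s: 7.52
position: [0.3683, -0.2104, 0.1329]
tool_rot: [3.069, -0.006, -3.024]
contact_force: [-0.9, 0.3, -0.3]
gripper_width: 0.399
gripper_force: 0.0
```

```bash
python3 go.py .371,-.215,.138,3.26 .411,-.210,.138,3.26 .469,-.203,.138,3.26
```

```text
t 7.52 p [ 0.3683 -0.2104  0.1329] yaw -3.024 z [-0.015  0.072 -0.997] q [-0.72  0.27 -0.63  0.73  0.04 -0.84]
.371,-.215,.138,3.26 [-0.004 -0.009 -0.011] -0.0 rows 0.2
.411,-.210,.138,3.26 [-0.085 -0.008 -0.011] -0.0 rows 1.0
.469,-.203,.138,3.26 [-0.202 -0.008 -0.012] -0.0 rows 2.4
```

play_rows --commands "-0.04 -0.008 -0.012 0;-0.07 -0.008 -0.012 0;-0.09 -0.008 -0.012 0;-0.105 -0.008 -0.012 0;-0.12 -0.008 -0.012 0"

```text
time_s: 7.93
position: [0.4329, -0.2106, 0.1448]
tool_rot: [3.077, 0.001, -3.022]
contact_force: [-0.6, 0.1, 0.5]
gripper_width: 0.402
gripper_force: 0.5
```

play_rows --commands "-0.02 0 0 0;-0.04 0 0 0;-0.055 0 0 0;-0.07 0 0 0;-0.082 0 0 0"

```text
time_s: 8.35
position: [0.4742, -0.2061, 0.1439]
tool_rot: [3.077, 0.001, -3.023]
contact_force: [-0.1, 0.5, -0.1]
gripper_width: 0.399
gripper_force: 0.0
```

play_rows --commands "0 0 0 0;0.01 0 0 0;0.05 0 -0.05 0;0.1 0 -0.12 0;0.14 0 -0.2 0"

```text
time_s: 8.77
position: [0.4033, -0.2194, 0.2392]
tool_rot: [3.073, -0.003, -3.023]
contact_force: [0.5, -0.9, -0.1]
gripper_width: 0.401
gripper_force: 0.0
```

```bash
python3 - <<'E'
from h import *
p,d=read_camera("side"); p2,d2=read_camera("scene")
save("d",np.hstack([cv2.resize(q[120:320,150:360],(0,0),fx=1.85,fy=1.85) for q in (p,p2)]))
for cam,d in (("side",d),("scene",d2)):
    W=cloud(cam,d); 
    for a,b in ((.1,.36),(-.34,-.08)):
        m=(d>0)&(W[...,2]>.05)&(W[...,2]<.075)&(W[...,0]>.41)&(W[...,0]<.66)&(W[...,1]>a)&(W[...,1]<b)
        print(cam,m.sum(),rect(W[m][:,:2]),np.median(W[m][:,2]))
E
python3 go.py .37,.03,.25,3.11
```

```text
side 1037 ([[466.0, 187.0], [612.0, 182.0], [617.0, 303.0], [470.0, 308.0]], array([541., 245.]), array([121., 146.]), 87.9) 0.06264118983108646
side 554 ([[482.0, -140.0], [493.0, -260.0], [636.0, -248.0], [626.0, -128.0]], array([ 559., -194.]), array([144., 120.]), 4.9) 0.06271208543655626
scene 1285 ([[465.0, 190.0], [614.0, 183.0], [619.0, 300.0], [471.0, 307.0]], array([542., 245.]), array([117., 149.]), 87.4) 0.0619729815046377
scene 641 ([[478.0, -145.0], [493.0, -266.0], [639.0, -249.0], [624.0, -127.0]], array([ 559., -197.]), array([147., 122.]), 7.0) 0.0617466559915254
t 8.87 p [ 0.4058 -0.2224  0.2447] yaw -3.026 z [-0.002  0.06  -0.998] q [-0.69  0.2  -0.39  1.02  0.04 -0.81]
.37,.03,.25,3.11 [0.013 0.509 0.02 ] 0.047 rows 6.1
```

View pics/d.png

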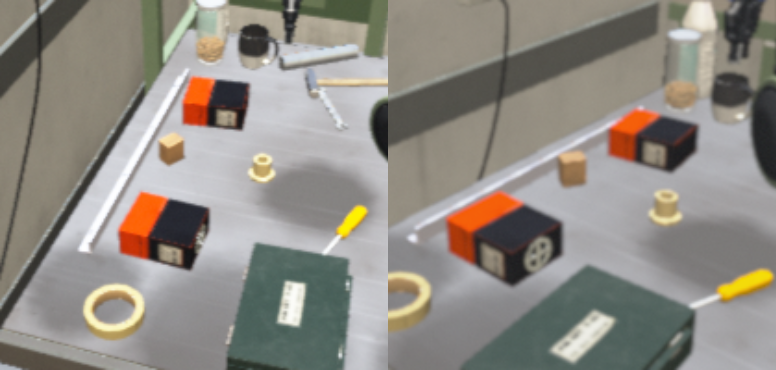

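Both cartons lie tipped backwards: the left at (165,230) and the right at (217,103) in the left view, with nothing else disturbed. Now back to the left carton to push it.

play_rows --commands "0.01 0.41 0.02 0.047;0.01 0.41 0.02 0.047;0.01 0.41 0.02 0.047;0.01 0.41 0.02 0.047;0.01 0.41 0.02 0.047" --grip 0.5

```text
time_s: 9.28
position: [0.3756, -0.0157, 0.2427]
tool_rot: [3.077, -0.009, 3.111]
contact_force: [0.7, 0.5, 0.2]
gripper_width: 0.752
gripper_force: 0.0
```

play_rows --commands "0 0.41 0.02 0;0 0.41 0.02 0;0 0.41 0.02 0;0 0.41 0.02 0;0 0.41 0.02 0"

```text
time_s: 9.7
position: [0.382, 0.1897, 0.2461]
tool_rot: [3.077, -0.009, 3.113]
contact_force: [0.8, -0.8, 1.0]
gripper_width: 0.749
gripper_force: 0.0
```

```bash
python3 go.py .43,.245,.15,3.1416 .43,.245,.045,3.1416
```

```text
t 9.7 p [0.382  0.1897 0.2461] yaw 3.113 z [-0.007  0.064 -0.998] q [ 0.24  0.09 -0.52  0.96  0.06  0.27]
.43,.245,.15,3.1416 [-0.094  0.101  0.198] -0.009 rows 2.9
.43,.245,.045,3.1416 [-0.096  0.087  0.408] -0.009 rows 5.1
```

play_rows --commands "-0.094 0.101 0.1 -0.009;-0.094 0.101 0.198 -0.009;-0.095 0.1 0.25 -0.009;-0.096 0.09 0.32 -0.009;-0.096 0.087 0.408 -0.009"

```text
time_s: 10.12
position: [0.4311, 0.2428, 0.062]
tool_rot: [3.077, -0.005, -3.141]
contact_force: [-0.5, -0.9, 0.1]
gripper_width: 0.748
gripper_force: 0.0
```

```bash
python3 go.py .43,.245,.043,3.1416 .457,.245,.043,3.1416 .512,.245,.043,3.1416
```

```text
t 10.12 p [0.4311 0.2428 0.062 ] yaw -3.141 z [-0.005  0.065 -0.998] q [ 0.33  0.44 -0.6   0.52  0.06  0.33]
.43,.245,.043,3.1416 [0.002 0.002 0.038] 0.0 rows 0.5
.457,.245,.043,3.1416 [-0.052  0.002  0.038] 0.0 rows 0.8
.512,.245,.043,3.1416 [-0.162  0.002  0.037] 0.0 rows 2.0
```

Now a slow approach and push: 10–12 mm per row at first, then slower near the rail.

play_rows --commands "0 0.002 0.038 0;-0.02 0.002 0.038 0;-0.04 0.002 0.038 0;-0.055 0.002 0.038 0;-0.065 0.002 0.038 0"

```text
time_s: 10.53
position: [0.4661, 0.2446, 0.0466]
tool_rot: [3.076, -0.003, 3.14]
contact_force: [-0.9, -0.6, 0.3]
gripper_width: 0.749
gripper_force: 0.8
```

play_rows --commands "-0.014 0 0 0;-0.028 0 0 0;-0.042 0 0 0;-0.056 0 0 0;-0.066 0 0 0"

```text
time_s: 10.95
position: [0.4972, 0.2446, 0.0448]
tool_rot: [3.077, -0.006, 3.141]
contact_force: [-2.7, 0.7, 2.1]
gripper_width: 0.75
gripper_force: 1.5
```

```bash
python3 - <<'E'
from h import *
p,d=read_camera("side"); p2,d2=read_camera("scene")
for cam,d in (("side",d),("scene",d2)):
    W=cloud(cam,d); 
    m=(d>0)&(W[...,2]>.055)&(W[...,2]<.07)&(W[...,0]>.56)&(W[...,0]<.7)&(W[...,1]>.1)&(W[...,1]<.36)
    print(cam,m.sum(),rect(W[m][:,:2]),np.percentile(W[m][:,0],[98,99.5]))
print(observe()["contact_force"])
E
python3 go.py .512,.245,.043,3.1416
```

```text
side 608 ([[560.0, 187.0], [652.0, 187.0], [653.0, 306.0], [560.0, 307.0]], array([606., 247.]), array([119.,  93.]), 89.7) [0.65016316 0.65197076]
scene 554 ([[559.0, 304.0], [562.0, 188.0], [657.0, 190.0], [654.0, 306.0]], array([608., 247.]), array([ 95., 116.]), 1.2) [0.65196471 0.65417578]
[ 0.20786871 -0.03141147 -0.47435928]
t 11.05 p [0.4979 0.2446 0.0447] yaw 3.14 z [-0.004  0.065 -0.998] q [ 0.29  0.55 -0.45  0.55  0.06  0.29]
.512,.245,.043,3.1416 [-0.028  0.001  0.003] -0.0 rows 0.3
```

play_rows --commands "-0.008 0 0 0;-0.016 0 0 0;-0.022 0 0 0;-0.028 0 0 0;-0.03 0 0 0"

```text
time_s: 11.47
position: [0.5111, 0.2444, 0.0441]
tool_rot: [3.077, -0.008, 3.141]
contact_force: [-4.0, -0.8, 3.7]
gripper_width: 0.75
gripper_force: 2.1
```

play_rows --commands "-0.002 0 0 0;-0.004 0 0 0;-0.005 0 0 0;-0.005 0 0 0;-0.005 0 0 0"

```text
time_s: 11.88
position: [0.5111, 0.2444, 0.0439]
tool_rot: [3.077, -0.011, 3.141]
contact_force: [-8.5, -0.7, 6.3]
gripper_width: 0.751
gripper_force: 4.2
```

The tool has stopped with the force rising, so the carton is against the rail. Backing off.

play_rows --commands "0.01 0 0 0;0.03 0 0 0;0.07 0 0 0;0.12 0 0 0;0.12 0 -0.06 0"

```text
time_s: 12.3
position: [0.4449, 0.2406, 0.0697]
tool_rot: [3.081, -0.02, -3.141]
contact_force: [-2.4, -0.9, -0.4]
gripper_width: 0.751
gripper_force: 0.0
```

play_rows --commands "0 0 -0.1 0;0 0 -0.2 0;0 0 -0.3 0;0 0 -0.3 0;0 0 -0.3 0"

```text
time_s: 12.72
position: [0.4592, 0.2338, 0.2308]
tool_rot: [3.074, 0.006, 3.14]
contact_force: [1.6, 0.6, 0.6]
gripper_width: 0.749
gripper_force: 0.0
```

```bash
python3 - <<'E'
from h import *
p,d=read_camera("side"); p2,d2=read_camera("scene")
save("e",np.hstack([cv2.resize(q[120:320,150:360],(0,0),fx=1.85,fy=1.85) for q in (p,p2)]))
for cam,d in (("side",d),("scene",d2)):
    W=cloud(cam,d); 
    m=(d>0)&(W[...,2]>.055)&(W[...,2]<.07)&(W[...,0]>.45)&(W[...,0]<.7)&(W[...,1]>.1)&(W[...,1]<.36)
    print(cam,m.sum(),rect(W[m][:,:2]))
print(observe()["contact_force"],observe()["position"])
E
```

```text
side 976 ([[521.0, 187.0], [667.0, 187.0], [668.0, 309.0], [522.0, 310.0]], array([594., 248.]), array([123., 146.]), 89.7)
scene 1113 ([[521.0, 304.0], [522.0, 186.0], [669.0, 188.0], [667.0, 306.0]], array([595., 246.]), array([147., 118.]), 0.6)
[-0.29161972  0.09943409 -0.46171587] [0.45629707 0.23310084 0.22561538]
```

View pics/e.png

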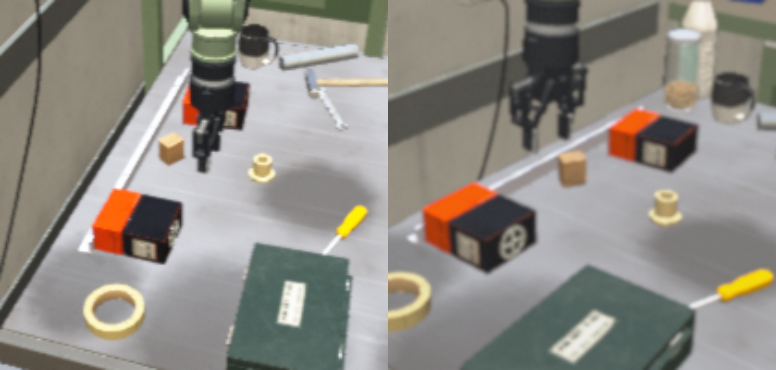

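The stamped carton (at (138,227) in the left view) lies square against the rail, with its lid end at x ≈ 0.667. The gripper is clear of everything.

```bash
python3 -c "
from workcell import *
print(job_done())"
```

```text
the job is handed in; nothing more can be done
None
```

I tipped both cartons over backwards (left, then right) and pushed the stamped left one squarely up against the dispatch stop; the other stayed where it fell and the job is handed in, though `job_done()` gave no verdict.

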